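# Test the paint stirrer's latching stop

## Robot

A 6-joint arm with a two-finger parallel gripper is mounted at the origin on the work surface. World frame = base frame: x ahead of the robot, y to its left, z up, the work surface at z = 0. Lengths are in m, angles in rad, forces in N, time in s.
With the tool pointing down it reaches from about 0.2 to 0.875 m from the base axis. Payload 3.4 kg.
Tool frame: the origin (TCP) lies on the centre line of the jaws, within the pads' length; the fingertips stand 14 mm ahead of it and the grasp point (between the pads) lies 5 mm behind it; z points along the fingers, y is the line along which they close (so a half turn about z gives the same grasp; the last joint's range is limited). The gripper opens to 94 mm and grips with 3 to 60 N. Pads are 16 mm wide; open, the fingers measure 119 mm over their backs; the gripper's body (75 mm by 177 mm) begins 78 mm behind the grasp point.
Start: joints at [1.216, 0.276, 1.505, -0, 1.361, -0.121], TCP at [0.133, 0.559, 0.18] pointing down, gripper open.
Joint ranges: [-2.89, 2.89], [-0.75, 2.08], [0.22, 2.7], [-1.18, 4.32], [0.11, 2.71], [-2.7, 2.7]. Speed limits (rad/s): [2.57, 2.57, 3.14, 3.14, 3.14, 3.14].

## Interface

Orientations are given as a rotation vector (axis times angle).
In Python, from cell import env, solver, eyes gives the robot as it stands. Calls block until the motion is done:
- env.goto(position, orientation): joint-space move of the TCP to a pose.
- env.move_l(position, feed=0.15, rot=None, threshold=None): straight line of the TCP; rot=None keeps the orientation; feed is the mean speed in m/s. With threshold (N) it stops when the force on the tool has changed by that much, and returns True; else False.
- env.set_joints(angles): joint-space move.
- env.ungrasp() and env.gripper_close(): open the fingers fully, or close them until they stop; the grip force is fixed at half the most.
- env.hold(seconds).
- solver.ik(position, orientation): joint angles nearest the present ones, or None.
- env.get_state(): the state.
- eyes.read_camera(name): name is "side" or "top" or "wrist"; returns a dict with "image" (480x640x3 uint8, blue, green, red), "range_z" (480x640 float32, m along the optical axis (not along the pixel's ray), 0 where there is no reading), "fx", "fy", "cx", "cy" (pixels), "D" ([k1, k2, p1, p2, k3] as OpenCV has them; the pictures are not rectified), "camera_from_world" (4x4, takes a point from world to camera coordinates). Camera axes: x right, y down, z forward; pixel columns grow to the right and rows downward; lengths in m; the calibration is good to about 2 mm. A picture is of the moment at which its call begins.
A pose or a line that the arm cannot do raises env.Unreachable and nothing moves.
- env.sign_off(): hands the job in; it is judged then, once.
The state is a dict: "time": time; "q": joint angles; "qvel": joint speeds; "effort": joint torques, N m; "tcp_pos": TCP position; "eef_rot": TCP orientation; "contact_force": force on the tool from outside, world axes, zero at the start; "torque": the same for the moment, N m; "width": finger opening in m; "gripper_force": force on a finger pad.
Only numpy, scipy, OpenCV 4.12 (cv2) and the standard library are available. Lean on these libraries where they do the work, as an engineer would, in place of code of your own. Each camera call takes 0.05 s, during which the arm holds its last target. There are 200 camera calls.

## Task

Test the stop of the paint stirrer: with the fingertips press the red mushroom button on the yellow box straight in until it latches, and take the fingers off so that it is seen to stay in by itself. Then release it by pushing one of its two ears round clockwise (seen from above) until the button pops out again, and move away so that it springs back. Do not grip the button, do not press the green start button, and leave the jars, tools and other things where they are.

Things in the scene. Friction and masses are not known exactly. Their poses are not given: they have to be found in the camera images.
- station: Yellow control box fixed to the bench, 120 (its x) x 250 (its y) x 60 mm tall. Origin: centre of its underside, on the bench. Its z is up. The red stop button stands on its top at local (0, +60) mm; the green start button at local (0, -70) mm.
- stop_head: Red head of the stop button: a round cap 45 mm across with two ears, 100 mm over both, along its own +x and -x. Origin: on its vertical turning axis, level with the box's top when the button is out; it sinks with the head. z up; axes parallel to the box's at rest. The white dashes on the ears are paint only.
- stop_top (a point): Centre of the head's flat crown (34 mm across), the place to press: 93 mm above the bench when out, 84 mm when latched.
- ear_near (a point): Middle of the ear along the head's own -x (nearer the robot), 40 mm from the turning axis. The ear is a block from radius 20 to 50 mm, 12.5 mm thick, 14 mm tall: 7 mm above and below this point, nothing under it down to the box's top. To turn the head clockwise push its -y side towards +y (head's axes).
- ear_far (a point): Middle of the ear along the head's own +x, 40 mm from the turning axis. Same block as the other ear; its underside is 16 mm above the box's top when the button is out, 7 mm when latched. To turn the head clockwise push its +y side towards -y (head's axes).
- stop_press (a joint): How far the stop's head is pressed in, m: 0 out, 0.013 hard stop. A spring pushes it out with 4 N rising to 7 N; about 4 mm down it passes the catch (7 to 8 N in all), after which it gives way more easily. Pressed beyond about 0.0095 (with the head not twisted) it latches, and then rests at about 0.009 when let go. It can not be pulled out of the latch.
- stop_twist (a joint): Turn of the stop's head, rad, growing clockwise seen from above: 0 at rest, 0.87 hard stop. A light spring turns it back (about 2 N at the ear). Past about 0.47 the latch lets go and the head pops up 9 mm.
- start (a joint): Green start button, 28 mm across, its top 82 mm above the bench, 130 mm from the stop's axis: 0 out, 0.006 m pressed. Not to be pressed.
- tin: Bystander, loose: paint tin, 74 mm across, 82 mm tall, blue band. Origin at the centre of its underside.
- jar: Bystander, loose: small amber jar, 48 mm across, 60 mm tall. Origin at the centre of its underside.
- knife: Bystander, loose: palette knife 200 mm long lying on the bench. Origin at the centre of its underside.
- bottle: Bystander, loose: green bottle, 66 mm across, 190 mm tall. Origin at the centre of its underside.
- brushpot: Bystander, loose: white pot of brushes, 72 mm across, 215 mm tall with the brushes. Origin at the centre of its underside.
- bowl: Bystander, loose: blue bowl, 110 mm across, 45 mm tall. Origin at the centre of its underside.
- cork: Bystander, loose: cork sanding block 60 x 100 x 35 mm. Origin at the centre of its underside.

How it is judged:
On the way, in this order (a step that is already met when the one before it is completed fails the run):
1. the stop is latched: it stays in by itself with nothing touching it (value of joint stop_press above 0.0075 m and value of joint stop_twist below 0.25 rad and contact force between anything else and stop_head below 0.3 N), for 0.2 s.
2. the latched head is turned clockwise (value of joint stop_twist above 0.3 rad).
3. the head pops out (value of joint stop_press below 0.002 m), for 0.1 s.
At the end, for the whole second after the job is handed in: The stop has been latched and left by itself for 0.2 s, turned clockwise and popped out; at the end it is out (within 1.5 mm) and sprung back (within 0.1 rad), the start button is out and no bystander has moved more than 20 mm (value of joint stop_press below 0.0015 m and value of joint stop_twist below 0.1 rad and value of joint start below 0.002 m and distance of each of tin, jar, knife, bottle, brushpot, bowl, cork from where it was at the start of the episode below 0.02 m); the robot touches nothing.
It fails at once if the green start button is pressed (value of joint start above 0.003 m).
It fails at once if the stop's head is gripped: an ear pinched between the fingers, or the cap pinched from both sides ((contact force between the fingers and stop_head_c1 above 1.5 N and contact force between the fingers and stop_head_c2 above 1.5 N) or (contact force between the fingers and stop_head_c4 above 1.5 N and contact force between the fingers and stop_head_c5 above 1.5 N) or (contact force between the fingers and stop_head_c6 above 1.5 N and contact force between the fingers and stop_head_c7 above 1.5 N)).
It fails at once if a bystander is lifted, carried or pushed more than 20 mm (distance of any of tin, jar, knife, bottle, brushpot, bowl, cork from where it was at the start of the episode above 0.02 m).
It also fails if it takes over 42 s, if anything falls off the work surface, if the arm or the gripper's body presses on something with over 40 N, if the wrist force passes 120 N, or if a joint passes its speed limit or range.

## Working session

There is one attempt and no reset: what is moved stays moved. The work goes in short steps, each a Python script; the robot and the scene stay as the last script left them, time stands still between calls to the robot, and variables do not carry over. Pictures are saved under pics/ and viewed, at most 10 in all, crops included, and the job is handed in when it is done.

```bash
ls; mkdir -p pics; cat > h.py <<'E'
import numpy as np, cv2
from cell import env, solver, eyes
def cloud(r):
    h,w=r["range_z"].shape
    u,v=np.meshgrid(np.arange(w),np.arange(h))
    K=np.array([[r["fx"],0,r["cx"]],[0,r["fy"],r["cy"]],[0,0,1]])
    p=cv2.undistortPoints(np.stack([u,v],-1).reshape(-1,1,2).astype(np.float64),K,np.array(r["D"],float)).reshape(h,w,2)
    z=r["range_z"][...,None]
    c=np.concatenate([p*z,z],-1)
    T=np.linalg.inv(np.array(r["camera_from_world"]))
    W=c@T[:3,:3].T+T[:3,3]
    W[r["range_z"]<=0]=np.nan
    return W
def masks(r):
    hsv=cv2.cvtColor(r["image"],cv2.COLOR_BGR2HSV); H,S,V=cv2.split(hsv)
    return dict(red=((H<8)|(H>172))&(S>140)&(V>60), yellow=(H>20)&(H<34)&(S>120)&(V>80), green=(H>45)&(H<85)&(S>100)&(V>40))
E
python3 - <<'E'
from h import *
for n in ("top","side"):
    r=eyes.read_camera(n); cv2.imwrite(f"pics/{n}0.png",r["image"]); W=cloud(r)
    for k,m in masks(r).items():
        P=W[m]; P=P[~np.isnan(P[:,0])]
        if len(P): print(n,k,len(P),np.percentile(P,[2,50,98],axis=0).round(3).tolist())
print(env.get_state())
E
```

```text
pics
top red 1172 [[0.355, -0.665, -0.001], [0.544, -0.613, 0.131], [0.871, 0.581, 0.147]]
top yellow 2512 [[0.489, -0.227, 0.003], [0.587, -0.135, 0.062], [0.756, 0.015, 0.068]]
top green 7591 [[0.466, -0.7, 0.022], [0.604, -0.578, 0.354], [0.69, -0.375, 0.419]]
side red 3607 [[-0.393, -0.659, -0.501], [0.553, 0.349, 0.131], [1.843, 1.974, 0.342]]
side yellow 3171 [[0.485, -0.24, 0.011], [0.576, -0.156, 0.06], [0.875, 0.626, 0.07]]
side green 6646 [[-0.327, -0.709, 0.021], [0.528, -0.681, 0.366], [0.684, 1.416, 0.417]]
{'time': 0.1, 'q': array([ 1.21598331e+00,  2.76528631e-01,  1.50598672e+00, -2.83706577e-05,
        1.36071061e+00, -1.21000536e-01]), 'qvel': array([-0.00056731, -0.00152821, -0.00269099, -0.00072727,  0.00152036,
       -0.00157231]), 'effort': array([ 8.14345221e-04, -4.05461311e+01, -2.37779009e+01,  7.03461980e-02,
        3.00102553e-02, -3.18121090e-05]), 'tcp_pos': array([0.13304558, 0.55883258, 0.17970096]), 'eef_rot': array([-3.66384642e-01, -3.11979349e+00,  2.50330544e-03]), 'contact_force': array([-0.2671177 ,  0.28009508, -0.27815151]), 'torque': array([ 0.02084968,  0.03778313, -0.02567624]), 'gripper_force': 0.0, 'width': 0.09383693775248697}
```

View pics/top0.png

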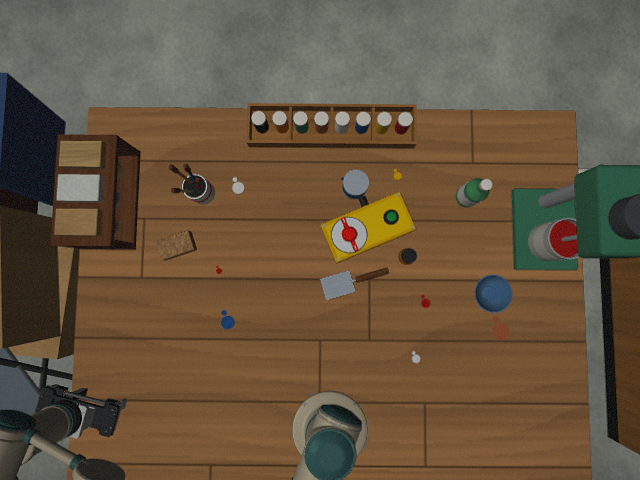

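View pics/side0.png

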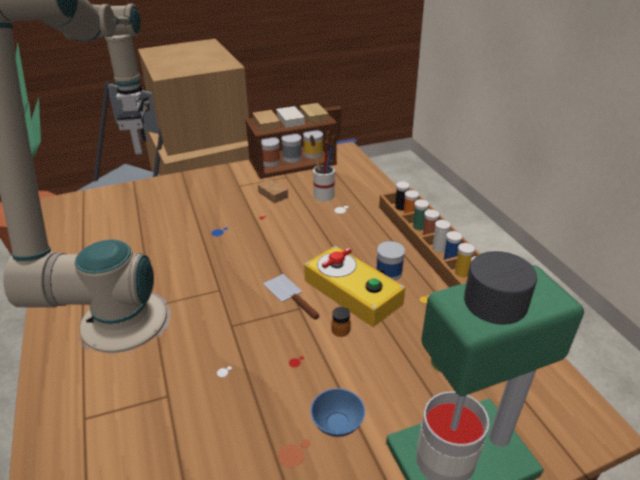

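The top view shows the box at about (368,227), the stop head at (349,234), the start button at (391,217) and the tin at (355,184). The jar is at (408,256) and the knife at (355,284). The side view agrees. Next I measure the box and head, then look from close by.

```bash
cat >> h.py <<'E'
from scipy.spatial.transform import Rotation as R
def near(W,c,rad): return np.hypot(W[...,0]-c[0],W[...,1]-c[1])<rad
def measure(r,c=(.575,-.1)):
    W=cloud(r); m=masks(r); n=near(W,c,.22); Z=W[...,2]
    top=n&(Z>.054)&(Z<.067)&m["yellow"]
    rc=cv2.minAreaRect(W[top][:,:2].astype(np.float32)); 
    box=cv2.boxPoints(rc); e=[box[1]-box[0],box[2]-box[1]]; L=max(e,key=np.linalg.norm)
    red=n&m["red"]&(Z>.068)&(Z<.11); gr=n&m["green"]&(Z>.068)&(Z<.1)
    rr=cv2.minAreaRect(W[red][:,:2].astype(np.float32)) if red.sum()>5 else None
    g=np.median(W[gr],0) if gr.sum()>3 else None
    print("box",np.round(rc[0],4),np.round(rc[1],4),"long dir yaw",np.degrees(np.arctan2(L[1],L[0])).round(2),"z",np.median(Z[top]).round(4))
    print("red",rr,red.sum(),"zmax",np.percentile(Z[red],98).round(4) if red.sum() else None,"green",g)
def down(yaw): # tool z down, tool y axis along world angle yaw
    y=np.array([np.cos(yaw),np.sin(yaw),0]); z=np.array([0,0,-1.]); x=np.cross(y,z)
    return R.from_matrix(np.c_[x,y,z]).as_rotvec()
E
python3 - <<'E'
from h import *
for n in("top","side"):
    print(n); measure(eyes.read_camera(n))
r=eyes.read_camera("wrist"); T=np.linalg.inv(r["camera_from_world"]); s=env.get_state()
M=R.from_rotvec(s["eef_rot"]).as_matrix()
print("cam in tool",(M.T@(T[:3,3]-s["tcp_pos"])).round(3),"\n",(M.T@T[:3,:3]).round(2),M.round(2),r["fx"])
E
```

```text
top
box [ 0.5762 -0.1078] [0.1195 0.2492] long dir yaw -66.84 z 0.0616
red ((0.5519140958786011, -0.05208897218108177), (0.09236622601747513, 0.039402153342962265), 4.853403568267822) 237 zmax 0.0991 green [ 0.6041378  -0.1715606   0.08231752]
side
box [ 0.5785 -0.1079] [0.1268 0.2509] long dir yaw -66.71 z 0.0609
red ((0.5542871356010437, -0.05873013660311699), (0.0960480272769928, 0.034896258264780045), 7.734774589538574) 207 zmax 0.0968 green [ 0.6028678  -0.17813557  0.08155568]
cam in tool [ 0.08  -0.    -0.204] 
 [[ 0.   -0.96 -0.27]
 [ 1.    0.   -0.  ]
 [ 0.   -0.27  0.96]] [[-0.97  0.23 -0.  ]
 [ 0.23  0.97 -0.  ]
 [ 0.   -0.   -1.  ]] 354.3376273341732
```

```bash
python3 - <<'E'
from h import *
yaw=np.radians(23.2); lx=np.array([np.cos(yaw),np.sin(yaw)]); ly=np.array([-lx[1],lx[0]])
S=np.array([.5765,-.108])+.06*ly
p=S-.04*ly
env.goto([*p,.22],down(yaw)); env.gripper_close()
r=eyes.read_camera("wrist"); cv2.imwrite("pics/w1.png",r["image"]); measure(r)
m=masks(r)["red"]; W=cloud(r); k=m&near(W,S,.07)&(W[...,2]>.068)
P=W[k]; q=(P[:,:2]-S)@np.c_[lx,ly]
# ears: pixels at |local radius|>27mm
for s in(1,-1):
    e=(s*q[:,0]>.027); print("ear",s,e.sum(),q[e].min(0).round(4),q[e].max(0).round(4),np.median(P[e,2]).round(4))
c=P[:,2]>.0905; print("crown",c.sum(),np.round((P[c,:2].min(0)+P[c,:2].max(0))/2,4),np.median(P[c,2]).round(4),S.round(4))
s=env.get_state(); print(s["time"],s["tcp_pos"],s["q"].round(2),s["width"],s["contact_force"])
E
```

```text
box [ 0.5777 -0.1055] [0.1191 0.2445] long dir yaw -66.79 z 0.0601
red ((0.5543343424797058, -0.05140605568885803), (0.09591623395681381, 0.041786663234233856), 5.283417701721191) 2237 zmax 0.0941 green None
ear 1 274 [ 0.0273 -0.0128] [0.0509 0.0064] 0.089
ear -1 214 [-0.0471 -0.0059] [-0.027   0.0063] 0.0893
crown 1352 [ 0.5545 -0.0524] 0.0927 [ 0.5529 -0.0529]
4.475 [ 0.56863223 -0.08960683  0.21999961] [-0.28  0.26  1.43  0.    1.45 -0.68] 0.0001585294472010527 [ 1.27184594 -0.16938021 -0.77644425]
```

View pics/w1.png

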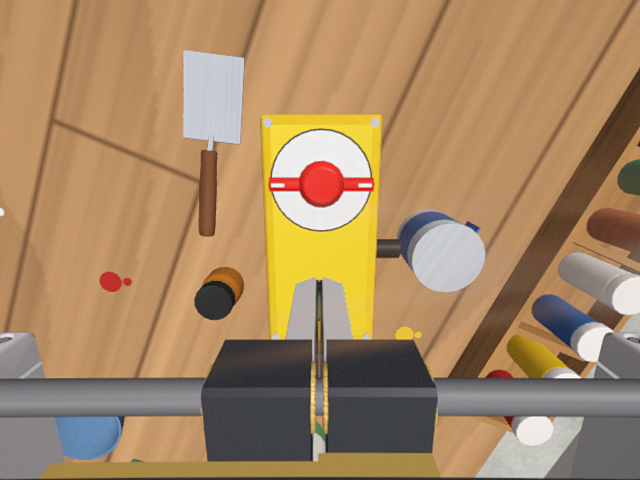

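The wrist view shows the head at (321,184), its ears level along the box's x at (283,184) and (360,184). The fingers are closed at about (320,300). The crown measures z = 0.0927 (expected 0.093), so I press now.

```bash
python3 - <<'E'
from h import *
yaw=np.radians(23.2); lx=np.array([np.cos(yaw),np.sin(yaw)]); ly=np.array([-lx[1],lx[0]])
S=np.array([.5543,-.0526])
env.move_l([*S,.125],feed=.1)
f0=env.get_state()["contact_force"]
for z in(.109,.103,.0957):
    hit=env.move_l([*S,z],feed=.025,threshold=25); s=env.get_state()
    print(z,hit,s["tcp_pos"].round(4),(s["contact_force"]-f0).round(1))
    if hit: break
env.move_l([*S,.13],feed=.08); env.hold(.3)
p=S-.045*ly
env.move_l([*p,.2],feed=.12)
r=eyes.read_camera("wrist"); W=cloud(r); k=masks(r)["red"]&near(W,S,.015)&(W[...,2]>.068)
print("crown z",np.median(W[k][:,2]),env.get_state()["time"])
E
```

```text
0.109 False [ 0.5544 -0.0526  0.109 ] [-0.3  1.   1.3]
0.103 False [ 0.5541 -0.0526  0.1028] [0.2 0.2 0.3]
0.0957 False [ 0.5541 -0.0526  0.0955] [0.3 0.4 0. ]
crown z 0.09294071473299956 9.05
```

No force was felt and the crown is still out, although the fingertips should have been 11 mm down. I go back to the low pose and look from the side.

```bash
python3 - <<'E'
from h import *
S=np.array([.5543,-.0526])
env.move_l([*S,.125],feed=.12)
env.move_l([*S,.097],feed=.05,threshold=12)
s=env.get_state(); print(s["tcp_pos"],s["eef_rot"],down(np.radians(23.2)),s["contact_force"],s["width"],s["time"])
r=eyes.read_camera("side"); cv2.imwrite("pics/s2.png",cv2.resize(r["image"][180:340,260:460],None,fx=3.5,fy=3.5,interpolation=cv2.INTER_CUBIC))
r=eyes.read_camera("wrist"); cv2.imwrite("pics/w2.png",r["image"])
E
```

```text
[ 0.55438979 -0.05264054  0.09693405] [-1.72939835e+00 -2.62271606e+00  4.71583773e-05] [1.72938625 2.62275191 0.        ] [0.50999192 0.7921696  0.41801651] 0.0005678543222641957 10.6333
```

View pics/s2.png

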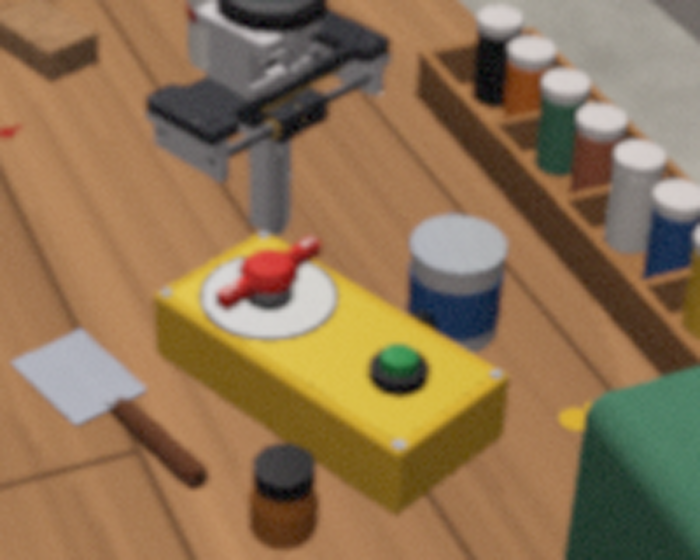

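View pics/w2.png

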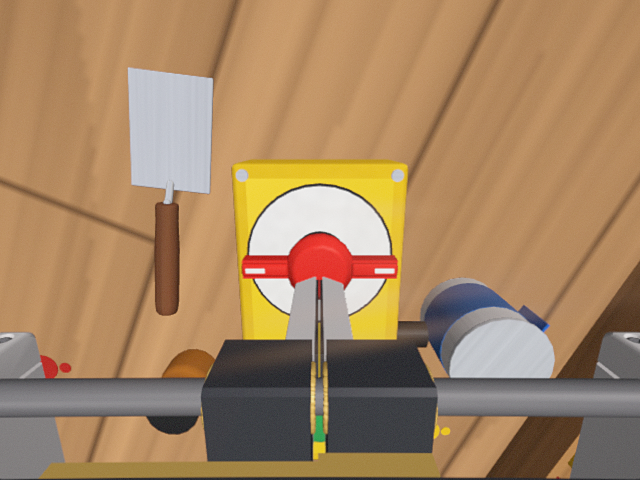

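The side crop shows the fingertips at (268,230), clearly above the crown at (268,262). The wrist view agrees, with the tips at (320,278) in front of the head at (320,260). I measure the tips' true height from the depth image.

```bash
python3 - <<'E'
from h import *
S=np.array([.5543,-.0526])
for n in("side","wrist"):
    r=eyes.read_camera(n); W=cloud(r)
    g=near(W,S,.04)&~masks(r)["red"]&(W[...,2]>.098)&(W[...,2]<.2)
    P=W[g]; lo=np.percentile(P[:,2],3); b=P[P[:,2]<lo+.01]
    print(n,len(P),"low z",P[:,2].min().round(4),lo.round(4),"xy of tips",b[:,:2].min(0).round(4),b[:,:2].max(0).round(4))
    T=np.linalg.inv(r["camera_from_world"]);print(T[:3,3].round(4))
print(env.get_state()["tcp_pos"])
E
```

```text
side 275 low z 0.1242 0.1301 xy of tips [ 0.5389 -0.0675] [ 0.5698 -0.0508]
[ 0.1483 -1.0482  0.9111]
wrist 3628 low z 0.1216 0.1292 xy of tips [ 0.5398 -0.0504] [ 0.5621 -0.0396]
[0.5231 0.0203 0.3014]
[ 0.55459139 -0.05263682  0.09735173]
```

The tips are about 27 mm above the reported TCP, where the brief says 14 mm below. The xy position is right. I find the crown by touch and press relative to that contact.

```bash
python3 - <<'E'
from h import *
yaw=np.radians(23.2); lx=np.array([np.cos(yaw),np.sin(yaw)]); ly=np.array([-lx[1],lx[0]])
S=np.array([.5543,-.0526])
env.move_l([*S,.074],feed=.06,threshold=8)
hit=env.move_l([*S,.05],feed=.015,threshold=3); s=env.get_state(); zc=s["tcp_pos"][2]
print("contact",hit,s["tcp_pos"].round(4),s["contact_force"].round(1))
if hit and .055<zc<.073:
    for d in(.004,.008,.0112):
        h=env.move_l([*S,zc-d],feed=.03,threshold=25); s=env.get_state()
        print(d,h,s["tcp_pos"].round(4),s["contact_force"].round(1))
        if h: break
env.move_l([*S,.09],feed=.08); env.hold(.25)
p=S-.045*ly
env.move_l([*p,.16],feed=.15)
r=eyes.read_camera("wrist"); W=cloud(r); k=masks(r)["red"]&near(W,S,.012)&(W[...,2]>.068)
print("crown z",np.median(W[k][:,2]),env.get_state()["time"])
E
```

```text
contact True [ 0.5545 -0.0526  0.0671] [-1.1  0.7  4.3]
0.004 False [ 0.5544 -0.0526  0.0635] [-0.8  0.1  4.9]
0.008 False [ 0.5545 -0.0526  0.0593] [ 0.2 -0.8  4.7]
0.0112 False [ 0.5544 -0.0526  0.0562] [-0.2  0.2  5.3]
crown z 0.08444681545318042 14.475
```

It is latched: the crown is at 84.4 mm. Now I turn the near ear.

```bash
python3 - <<'E'
from h import *
yaw=np.radians(23.2); S=np.array([.5543,-.0526])
def pose(a,off,r=.042):
    h=yaw-a; lx=np.array([np.cos(h),np.sin(h)]); ly=np.array([-lx[1],lx[0]])
    return S-r*lx-off*ly, down(h)
Z=.044
p,o=pose(0,.021)
env.move_l([*p,.09],feed=.15)
if env.move_l([*p,Z],feed=.06,threshold=8): print("unexpected contact",env.get_state()["tcp_pos"])
else:
    for a in(0,.15,.3,.45,.55,.65):
        p,o=pose(a,.0145); h=env.move_l([*p,Z],feed=.05,rot=o,threshold=25); s=env.get_state()
        print(a,h,s["tcp_pos"].round(4),s["contact_force"].round(1))
        if h: break
    env.hold(.2)
    for a in(.4,.2,0): p,o=pose(a,.0145); env.move_l([*p,Z],feed=.06,rot=o)
    p,o=pose(0,.024); env.move_l([*p,Z],feed=.08)
    env.move_l([*p,.12],feed=.12)
q=S-.045*np.array([-np.sin(yaw),np.cos(yaw)])
env.move_l([*q,.16],feed=.15); env.hold(.2)
r=eyes.read_camera("wrist"); W=cloud(r); k=masks(r)["red"]&near(W,S,.012)&(W[...,2]>.068)
print("crown z",np.median(W[k][:,2]),env.get_state()["time"]); cv2.imwrite("pics/w3.png",r["image"])
E
```

```text
0 False [ 0.5217 -0.0823  0.0445] [ 0.4 -0.   0.6]
0.15 False [ 0.5174 -0.0774  0.0442] [-1.2 -1.4 -0.3]
0.3 False [ 0.5141 -0.0718  0.0441] [-0.3 -1.2  0.8]
0.45 False [ 0.5115 -0.0656  0.044 ] [-0.6 -0.8  0.7]
0.55 False [ 0.5106 -0.0612  0.0439] [-0.8 -1.8 -0.5]
0.65 False [ 0.51   -0.0568  0.0439] [-0.4 -2.1 -0.4]
crown z 0.09292431320243344 20.95
```

View pics/w3.png

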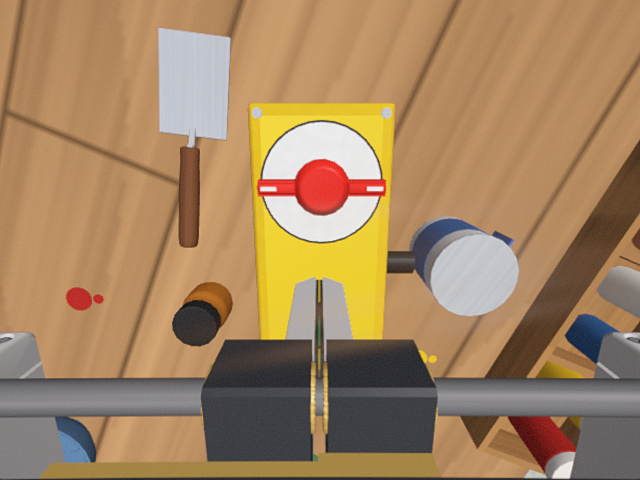

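The picture shows the head at (321,187), popped out to 92.9 mm, with the ears level again at (275,187) and (370,187). The knife, jar and tin have not moved and nothing touches the robot.

```bash
python3 -c "
from h import *
print(env.sign_off())"
```

```text
the job is handed in; nothing more can be done
None
```

The stop button was pressed until it latched and held with the fingers off (crown at 84.4 mm), then turned clockwise by the near ear; it popped out (92.9 mm) and sprang back, and the job is handed in, though no verdict was returned. My first press stopped short, without touching the button, because the fingertips sit about 40 mm higher than specified.

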